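Clear the light pad and seat the viewing hood over the cassette

TASK

Lift the white waste canister off the light pad by its handle and stand it gently, upright, in the middle of the round cork mat. Then swing the stiff-jointed arm by its orange knob until the grey viewing hood is centred over the green cassette, and push it down until its sprung red skirt bears on the pad with a light pressure of about 6 newtons, never hard; let go, so that it stays pressed there. Do not disturb the cassette, the jar, the blue tip box or the timer.

Things in the scene. Friction and masses are not known exactly. Their poses are not given: they have to be found in the camera images.
- pad: light pad, a fixed white slab 200 x 240 mm (x, y) with a pale blue lit top; its flat top surface is 28 mm above its origin (which lies under its centre, near the table). Its levelling feet let its height differ by some millimetres from run to run, with the yaw and place. z up.
- cassette: green sample cassette lying loose on the pad, 24 x 24 mm, 6 mm thick, about 20 g; origin at the centre of its underside
- canister: closed round white canister, blue lid, 69 mm in diameter, standing loose on the pad about 60 mm from the cassette; 0.2 to 0.5 kg; origin centre of its underside, lid top at 76 mm. A stiff steel arch handle over the lid: its straight level bar is 9 mm thick, 44 mm long along the canister's y axis, centre line 115 mm above the origin. Pinch it from above, closing along the canister's x
- mat: round cork mat fixed to the table, 100 mm in diameter, 4 mm thick, where the canister goes; origin at the centre of its underside
- knob_mid (a point): centre of the orange knob on top of the hood's upright stem: a cylinder 24 mm in diameter, 34 mm tall, that spins freely about its upright axis (grip it from above at any yaw). Always right above the hood, 219 mm above hood_rim. Dragged sideways, both arm hinges follow; pushed down, the stem slides. The arm's links, tops at 205 mm, pass under it
- hood_rim (a point): centre of the lower rim of the grey shell of the viewing hood, a round cup upside down: 68 mm in diameter, 45 mm tall, always level. Its red skirt, a ring of 57 mm outer and 51 mm inner diameter, sticks out 8 to 18 mm below this rim, differently each time. The hood starts raised and parked on the robot's right, this rim 75 to 95 mm above the table
- hood: the same hood with stem and skirt; origin as hood_rim. Its stem slides 85 mm down from fully raised (rim 95 mm above the table); balanced and stiff, about 12 N to move: it stays where left. The skirt is sprung: from first touch on the pad it adds 2 N per mm, up to 9 mm, then is solid. How far it sticks out is not given: feel for it. 3 to 10 N on the pad is a good seat, 18 too hard
- elbow (a joint): bend (rad) of the arm's second white link (200 mm, elbow to stem) relative to the first (220 mm, from an upright post on the far side of the table to the elbow); 0 straight, growing as the arm folds, up to 2.8. Both hinges are upright and stiff (about 0.8 N m at the post, 0.5 at the elbow) and stay where left; together they follow the knob anywhere over the pad
- jar: bystander: clear jar with a white cap, 64 mm in diameter, 100 mm tall, origin under its centre; leave alone
- tipbox: bystander: blue tip box with a clear lid, 85 x 75 x 67 mm, origin under its centre; beside the mat; leave alone
- timer: bystander: white bench timer, 55 x 65 x 18 mm, origin under its centre; leave alone

How it is judged:
By the outcome, as a careful person would: the job done as asked, in the order asked, and still so for the second after the job is handed in, with the robot touching nothing.
It also fails if it takes over 72 s, if anything falls off the work surface, if the arm or the gripper's body presses on something with over 40 N, if the wrist force passes 120 N, or if a joint passes its speed limit or range.

ROBOT

A 6-joint arm with a two-finger parallel gripper is mounted at the origin on the work surface. World frame = base frame: x ahead of the robot, y to its left, z up, the work surface at z = 0. Lengths are in m, angles in degrees, forces in N, time in s.
With the tool pointing down it reaches from about 0.375 to 0.9 m from the base axis. Payload 3.1 kg.
Tool frame: the origin (TCP) lies on the centre line of the jaws, within the pads' length; the fingertips stand 19 mm ahead of it and the grasp point (between the pads) is the TCP (tips_ahead is the distance from the TCP to the fingertips, in m); z points along the fingers, y is the line along which they close (so a half turn about z gives the same grasp; the last joint's range is limited). The gripper opens to 87 mm and grips with 3 to 60 N. Pads are 19 mm wide; open, the fingers measure 117 mm over their backs; the gripper's body (75 mm by 190 mm) begins 51 mm behind the grasp point.
Start: joints at [54.059, 30.224, 82.088, -0, 67.689, -10.227], TCP at [0.271, 0.563, 0.242] pointing down, gripper open.
Joint ranges: [-176.69, 176.69], [-43.24, 126.21], [12.49, 139.97], [-82, 262], [0, 151.66], [-163.58, 163.58]. Speed limits (degrees/s): [159.86, 159.86, 180, 180, 180, 180].

INTERFACE

Orientations are given as a 3x3 rotation matrix whose columns are the frame's x, y, z axes.
In Python, from rig import read_state, capture, hand_in, trace, landmark_of, tips_ahead gives the robot as it stands.
- The arm moves only by the shell command python3 -m jog 'ROWS'. ROWS is JSON, a list of rows, each an object of numbers: "tx", "ty", "tz": the shift along the tool's x, y, z in cm; "roll": the turn about the tool's z in rad; "jaw": the opening, from 0 (shut) to 1 (fully open). A call has 1 to 8 rows; each row shifts and turns the commanded pose from where the row before left it, along the tool's axes as they then stand; what a row does not reach is not made up. A row lasts 1/10 s, in which the tool goes at most 50 mm and 8.59 degrees, less where a joint would pass 70% of its speed; a pose out of reach is approached as far as the arm can. A call with a gripper value outside its range is refused whole. The fingers move at their own pace and stop on an object; the grip force is fixed at half the most. Time passes only in rows, so rows that do not move let the fingers close. It gives the time, the measured TCP pose, the force, the opening and the grip force at its end, in the units of the state.
- read_state(): the state, without advancing time (a new reading comes with each control period).
- capture(name): name is "scene" or "top" or "wrist"; returns a dict with "img" (480x640x3 uint8, red, green, blue), "vertical_fov" (degrees; the focal length in pixels is half the picture's height over the tangent of half this angle, whatever the lens; pixels are square), "cx", "cy" (the principal point, pixels), "cam_to_world" (4x4, takes a point from camera to world coordinates); the wrist camera has in their place "tool_from_camera" (4x4, takes a point from camera to tool coordinates, whose origin is the TCP and whose axes are the flange's). Camera axes: x right, y up, looking along -z (the intrinsics and any distortion apply to the point x, -y, -z); pixel columns grow to the right and rows downward; lengths in m; the calibration is good to about 2 mm. A picture is of the moment at which its call begins: read the wrist's pose just before it. There is no depth.
- hand_in(): hands the job in; it is judged then, once.
Trained networks look in the newest picture that a camera, given by its name, has taken for a name from the list of things; names that differ only in an ending like _2 or _b are one class to them, and where a whole thing is asked for, a point or a joint stands for the part that bears it (a point fixed in the world has none). Each returns a list of dicts, best first, with "p" (0 to 1); they miss things now and then, are a little off and sometimes report something else, mostly with a low value. They report only what shows in the picture. A call takes as long as a camera call.
- trace(camera, thing): "pixels" (480x640 bool, what is visible of it) and "bbox" ([left, top, width, height] in pixels, round what is visible of it).
- landmark_of(camera, thing): "point" ([row, column] in pixels: a listed point, or the origin of a listed thing).
The state is a dict: "time_s": time; "joint_positions": joint angles; "qvel": joint speeds; "tau": joint torques, N m; "position": TCP position; "tcp_rot": TCP orientation; "force": force on the tool from outside, world axes, zero at the start; "moment": the same for the moment, N m; "opening": opening from 0.0 (shut) to 1.0 (fully open); "grasp_force": force on a finger pad.
Only numpy, scipy, OpenCV 4.12 (cv2) and the standard library are available. Lean on these libraries where they do the work, as an engineer would, in place of code of your own. Each camera call takes 0.05 s, during which the arm holds its last target. There are 200 camera calls.

## Working session

There is one attempt and no reset: what is moved stays moved. The work goes in short steps, Python scripts to look and compute and a shell command to move; the robot and the scene stay as the last step left them, time stands still between calls to the robot, and variables do not carry over. Pictures are saved under pics/ and viewed, at most 14 in all, crops included, and the job is handed in when it is done.

```bash
mkdir -p pics
cat > h.py <<'E'
import numpy as np, cv2
from rig import *
def ray(c, rc, st=None):
    f=240/np.tan(np.radians(c["vertical_fov"])/2)
    d=np.array([(rc[1]-c["cx"])/f,-(rc[0]-c["cy"])/f,-1.])
    if "cam_to_world" in c: M=np.array(c["cam_to_world"])
    else:
        T=np.eye(4);T[:3,:3]=st["tcp_rot"];T[:3,3]=st["position"];M=T@np.array(c["tool_from_camera"])
    return M[:3,3],M[:3,:3]@d
def atz(c,rc,z,st=None):
    o,d=ray(c,rc,st); return o+d*(z-o[2])/d[2]
def tri(rs):
    A=0;b=0
    for o,d in rs:
        d=d/np.linalg.norm(d);P=np.eye(3)-np.outer(d,d);A=A+P;b=b+P@o
    p=np.linalg.solve(A,b); return p,[np.linalg.norm(np.cross(p-o,d/np.linalg.norm(d))) for o,d in rs]
def save(c,n): cv2.imwrite("pics/"+n,c["img"][:,:,::-1])
E
python3 - <<'E'
from h import *
np.set_printoptions(precision=4,suppress=True)
C={}
for n in("scene","top"):
    C[n]=capture(n);save(C[n],n+"0.png");print(n,[ (k,np.array(v)) for k,v in C[n].items() if k!="img"])
for t in["pad","cassette","canister","mat","knob_mid","hood_rim","elbow","jar","tipbox","timer"]:
    rs=[]
    for n in C:
        l=landmark_of(n,t)
        for q in l[:2]:print(t,n,np.round(q["point"],1),round(q["p"],2), atz(C[n],q["point"],.028))
        if l: rs.append(ray(C[n],l[0]["point"]))
    if len(rs)==2:print("   TRI",*tri(rs))
s=read_state();print(s["tcp_rot"],s["position"],s["opening"],s["time_s"],tips_ahead)
E
```

```text
scene [('vertical_fov', array(48.8059)), ('cx', array(308.3199)), ('cy', array(232.7117)), ('cam_to_world', array([[ 0.8597, -0.3097,  0.4062,  0.9933],
       [ 0.5108,  0.5137, -0.6894, -0.6601],
       [ 0.0048,  0.8001,  0.5998,  0.8019],
       [ 0.    ,  0.    ,  0.    ,  1.    ]]))]
top [('vertical_fov', array(53.4105)), ('cx', array(312.4574)), ('cy', array(240.2956)), ('cam_to_world', array([[ 0.0216,  0.9987, -0.0464,  0.5073],
       [-0.9998,  0.0218,  0.0034,  0.0519],
       [ 0.0044,  0.0463,  0.9989,  1.1088],
       [ 0.    ,  0.    ,  0.    ,  1.    ]]))]
pad top [264.4 221.1] 0.7 [0.4984 0.2535 0.028 ]
pad top [248.8 346.6] 0.69 [ 0.5399 -0.0296  0.028 ]
cassette scene [313.3 257.6] 0.52 [ 0.5202 -0.0577  0.028 ]
cassette top [257.3 362.3] 0.62 [ 0.5214 -0.0655  0.028 ]
   TRI [ 0.5227 -0.0638  0.0345] [np.float64(0.0017557132279595875), np.float64(0.0017557132279593744)]
canister scene [302.3 285.5] 0.78 [ 0.5516 -0.002   0.028 ]
canister top [249.1 332.9] 0.95 [0.5385 0.0015 0.028 ]
   TRI [0.5425 0.0035 0.0186] [np.float64(0.00446310332494343), np.float64(0.0044
[... 179 characters left out ...]
4999 0.2587 0.0032] [np.float64(0.001395220020259107), np.float64(0.001395220020258978)]
knob_mid scene [273.8 143.3] 0.85 [ 0.2347 -0.0884  0.028 ]
knob_mid top [272.4 508.4] 0.71 [ 0.4944 -0.397   0.028 ]
   TRI [ 0.4974 -0.286   0.2957] [np.float64(0.0002734684422690603), np.float64(0.0002734684422689277)]
hood_rim scene [369.6 165.6] 0.85 [ 0.4589 -0.2592  0.028 ]
hood_rim top [272.9 468.7] 0.94 [ 0.4913 -0.307   0.028 ]
   TRI [ 0.4937 -0.2879  0.0812] [np.float64(0.002143055211483728), np.float64(0.0021430552114836683)]Traceback (most recent call last):
  File "<stdin>", line 9, in <module>
ValueError: it knows: canister, cassette, hood, hood_rim, jar, knob_mid, mat, pad, timer, tipbox
```

View pics/scene0.png

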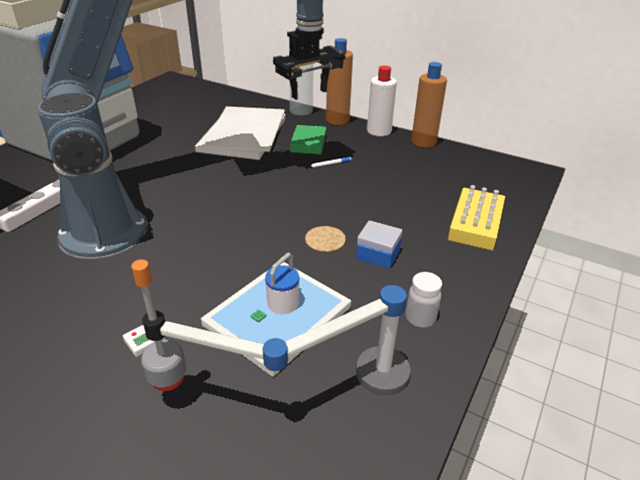

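View pics/top0.png

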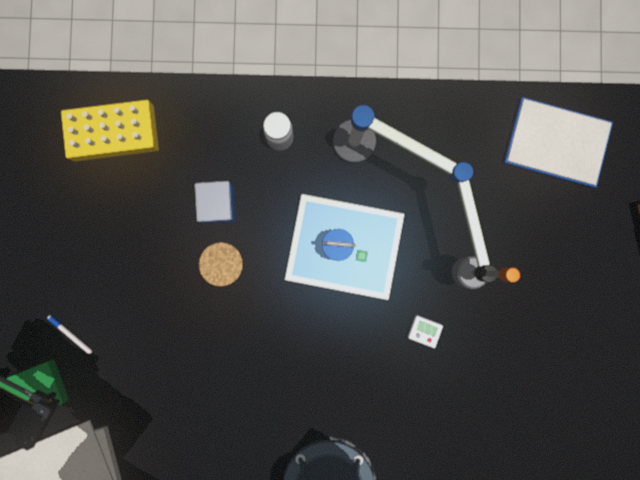

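Run:
```python
from h import *
np.set_printoptions(precision=4,suppress=True)
C={n:capture(n) for n in("scene","top")}
for t in["jar","tipbox","timer"]:
    rs=[]
    for n in C:
        l=landmark_of(n,t)
        for q in l[:2]:print(t,n,np.round(q["point"],1),round(q["p"],2), atz(C[n],q["point"],.0))
s=read_state();print(s["tcp_rot"],s["position"],s["opening"],s["time_s"],tips_ahead)
```

```text
jar scene [313.5 417.4] 0.62 [ 0.7913  0.1365 -0.    ]
jar top [135.1 280.3] 0.9 [0.8045 0.129  0.    ]
tipbox scene [253.7 379.6] 0.71 [0.6399 0.2776 0.    ]
tipbox scene [319.  276.3] 0.4 [ 0.5458 -0.0294  0.    ]
tipbox top [204.1 219.7] 0.86 [0.6386 0.2663 0.    ]
timer scene [343.6 144.4] 0.86 [ 0.3596 -0.2186  0.    ]
timer top [330.4 427.1] 0.82 [ 0.3563 -0.221   0.    ]
[[-0.901   0.4339  0.    ]
 [ 0.4339  0.901   0.    ]
 [-0.      0.     -1.    ]] [0.2711 0.5631 0.2416] 0.999815537956175 1.1 0.019
```

Both views show the canister on the pad at top (338,244), with its handle bar running roughly along world y. The cassette is at (362,256), the mat at (221,264) and the hood at (470,272). Next I roll the jaws square and move above the canister for a close look.

```bash
R='[]'
python3 -m jog '[{"roll":0.14,"tz":-1},{"roll":0.14,"tz":-1},{"roll":0.14,"tz":-1},{"roll":0.14,"tz":-1},{"roll":0.14,"tz":-1},{"roll":0.14,"tz":-1},{"roll":0.14},{"roll":0.14}]'
python3 -m jog '[{"tx":-3.5,"ty":1.6},{"tx":-3.5,"ty":1.6},{"tx":-3.5,"ty":1.6},{"tx":-3.5,"ty":1.6},{"tx":-3.5,"ty":1.6},{"tx":-3.5,"ty":1.6},{"tx":-3.5,"ty":1.6},{"tx":-3.5,"ty":1.6}]'
python3 -m jog '[{"tx":-3.5,"ty":1.6},{"tx":-3.5,"ty":1.6},{"tx":-3.5,"ty":1.6},{"tx":-3.5,"ty":1.6},{"tx":-3.5,"ty":1.6},{"tx":-3.5,"ty":1.6},{"tx":-3.5,"ty":1.6},{"tx":0}]'
python3 - <<'E'
from h import *
np.set_printoptions(precision=4,suppress=True)
s=read_state();print(s["tcp_rot"],s["position"])
c=capture("wrist");save(c,"w1.png");print(np.array(c["tool_from_camera"]))
for t,z in[("pad",.03),("cassette",.03),("canister",.03)]:
    for q in landmark_of("wrist",t)[:2]:print(t,np.round(q["point"],1),round(q["p"],2), atz(c,q["point"],z,s))
E
```

```text
[[-0.901   0.4339  0.    ]
 [ 0.4339  0.901   0.    ]
 [-0.      0.     -1.    ]] [0.2711 0.5631 0.2416]
[[-0.0003  0.9681  0.2506  0.0692]
 [ 1.      0.0003  0.0001 -0.0002]
 [ 0.      0.2506 -0.9681 -0.1435]
 [ 0.      0.      0.      1.    ]]$[0]: bad value
$[0]: bad value
$[0]: bad value
```

View pics/w1.png

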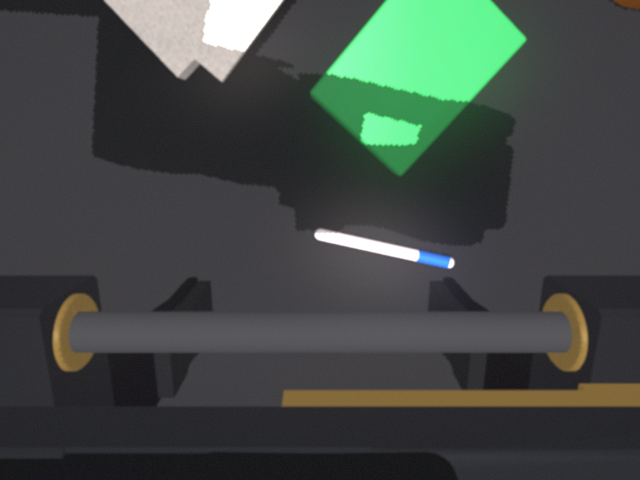

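The wrist view shows only the table (pen and green box), because the rows were refused. I'll send full rows.

```bash
python3 -m jog '[{"tx":0,"ty":0,"tz":-1,"roll":0.14,"jaw":1},{"tx":0,"ty":0,"tz":-1,"roll":0.14,"jaw":1},{"tx":0,"ty":0,"tz":-1,"roll":0.14,"jaw":1},{"tx":0,"ty":0,"tz":-1,"roll":0.14,"jaw":1},{"tx":0,"ty":0,"tz":-1,"roll":0.14,"jaw":1},{"tx":0,"ty":0,"tz":-1,"roll":0.14,"jaw":1},{"tx":0,"ty":0,"tz":0,"roll":0.14,"jaw":1},{"tx":0,"ty":0,"tz":0,"roll":0.14,"jaw":1}]'
```

```text
time_s: 2.1
position: [0.2712, 0.5632, 0.3021]
tcp_rot: [[0.004, 1.0, 0.001], [1.0, -0.004, 0.001], [0.001, 0.001, -1.0]]
force: [-0.4, -0.2, -0.2]
opening: 1.001
grasp_force: 0.0
```

```bash
python3 -m jog '[{"tx":-3.5,"ty":1.7,"tz":0,"roll":0,"jaw":1},{"tx":-3.5,"ty":1.7,"tz":0,"roll":0,"jaw":1},{"tx":-3.5,"ty":1.7,"tz":0,"roll":0,"jaw":1},{"tx":-3.5,"ty":1.7,"tz":0,"roll":0,"jaw":1},{"tx":-3.5,"ty":1.7,"tz":0,"roll":0,"jaw":1},{"tx":-3.5,"ty":1.7,"tz":0,"roll":0,"jaw":1},{"tx":-3.5,"ty":1.7,"tz":0,"roll":0,"jaw":1},{"tx":-3.5,"ty":1.7,"tz":0,"roll":0,"jaw":1}]' | head -2
python3 -m jog '[{"tx":-3.5,"ty":1.7,"tz":0,"roll":0,"jaw":1},{"tx":-3.5,"ty":1.7,"tz":0,"roll":0,"jaw":1},{"tx":-3.5,"ty":1.7,"tz":0,"roll":0,"jaw":1},{"tx":-3.5,"ty":1.7,"tz":0,"roll":0,"jaw":1},{"tx":-3.5,"ty":1.7,"tz":0,"roll":0,"jaw":1},{"tx":-3.5,"ty":1.7,"tz":0,"roll":0,"jaw":1},{"tx":-3.5,"ty":1.4,"tz":0,"roll":0,"jaw":1},{"tx":0,"ty":0,"tz":0,"roll":0,"jaw":1}]'
python3 - <<'E'
from h import *
np.set_printoptions(precision=4,suppress=True)
s=read_state()
c=capture("wrist");save(c,"w2.png")
for t,z in[("pad",.03),("cassette",.03),("canister",.03)]:
    for q in landmark_of("wrist",t)[:2]:print(t,np.round(q["point"],1),round(q["p"],2), atz(c,q["point"],z,s))
E
```

```text
time_s: 2.9
position: [0.4082, 0.282, 0.3018]
time_s: 3.7
position: [0.5266, 0.0345, 0.3017]
tcp_rot: [[0.003, 1.0, 0.003], [1.0, -0.003, -0.002], [-0.002, 0.003, -1.0]]
force: [-0.2, 0.1, 0.3]
opening: 0.997
grasp_force: 0.0
cassette [289.6 318.2] 0.56 [ 0.5244 -0.0572  0.03  ]
canister [237.8 336.9] 0.96 [ 0.5432 -0.0026  0.03  ]
```

View pics/w2.png

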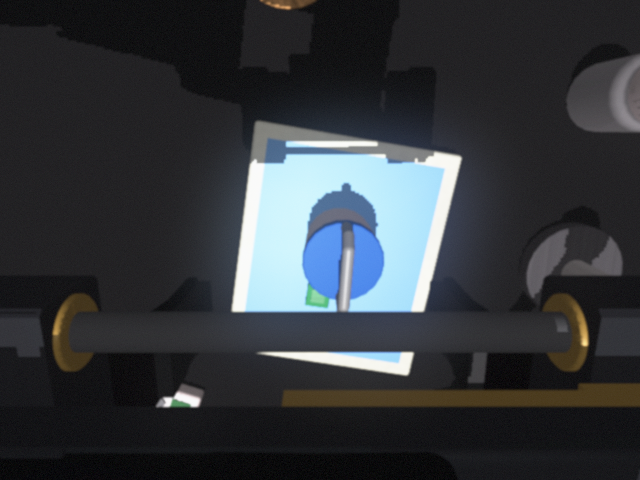

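The wrist view shows the canister lid centred near (343,259). The bar runs from about (348,225) to (344,308), nearly along world y, and the cassette is at (318,294).

Run:
```python
from h import *
np.set_printoptions(precision=4,suppress=True)
s=read_state()
c=capture("wrist");t=capture("top");sc=capture("scene")
a=atz(c,(230,348.5),.145,s);b=atz(c,(305,344.5),.145,s);print("bar wrist",a,b,np.degrees(np.arctan2(-(b-a)[0],-(b-a)[1]+0)))
print("lid wrist",atz(c,(259,343),.106,s))
# lid by blue mask ellipse in wrist
hsv=cv2.cvtColor(c["img"],cv2.COLOR_RGB2HSV);m=cv2.inRange(hsv,(105,150,120),(120,255,255))
n,l,st,ce=cv2.connectedComponentsWithStats(m);i=1+st[1:,4].argmax();print(st[i],ce[i])
k=cv2.convexHull(np.argwhere(l==i)[:,::-1].astype(np.int32)).astype(np.float32);e=cv2.fitEllipse(k);print("ell",e,atz(c,e[0][::-1],.106,s))
for n,cc,st_ in(("wrist",c,s),("top",t,None),("scene",sc,None)):
    for q in trace(n,"pad")[:1]+[]:
        print(n,"pad",q["p"],q["bbox"])
    for th,z in(("canister",.03),("cassette",.03),("mat",0),("hood_rim",.08),("knob_mid",.3)):
        for q in landmark_of(n,th)[:1]:print(n,th,np.round(q["point"],1),round(q["p"],2),atz(cc,q["point"],z,st_))
cv2.imwrite("pics/crop.png",cv2.resize(np.hstack([c["img"][180:330,270:420],t["img"][190:310,275:425][:,:,:].repeat(1,0)[:120] if 0 else cv2.copyMakeBorder(t["img"][190:310,275:425],15,15,0,0,0)])[:,:,::-1],None,fx=2.66,fy=2.66,interpolation=cv2.INTER_CUBIC))
```

```text
bar wrist [0.5428 0.0379 0.145 ] [ 0.5408 -0.0195  0.145 ] 1.8975152182832844
lid wrist [0.5414 0.0045 0.106 ]
[ 308  228   39   77 2223] [328.5308 265.6667]
ell ((329.8762512207031, 265.0583190917969), (41.21089553833008, 80.59168243408203), 4.625326633453369) [ 0.5307 -0.0007  0.106 ]
wrist canister [244.6 341.6] 0.94 [ 0.5441 -0.0037  0.03  ]
wrist cassette [103.8 601.5] 0.71 [0.7805 0.1305 0.03  ]
top pad 0.9 [285.2, 203.3, 119.3, 95.5]
top mat [263.1 219.8] 0.62 [0.5012 0.2619 0.    ]
top hood_rim [273.6 464.6] 0.7 [ 0.4904 -0.2809  0.08  ]
top knob_mid [276.9 508.7] 0.65 [ 0.49   -0.2846  0.3   ]
scene pad 0.41 [405.6, 268.9, 36.5, 57.2]
scene canister [301.1 285.8] 0.8 [ 0.5514 -0.0004  0.03  ]
scene cassette [314.2 259.4] 0.47 [ 0.526  -0.0595  0.03  ]
scene mat [239.9 324.5] 0.55 [0.4998 0.2567 0.    ]
scene hood_rim [371.  164.6] 0.76 [ 0.4954 -0.2892  0.08  ]
scene knob_mid [272.6 140.4] 0.7 [ 0.4959 -0.2896  0.3   ]
```

View pics/crop.png

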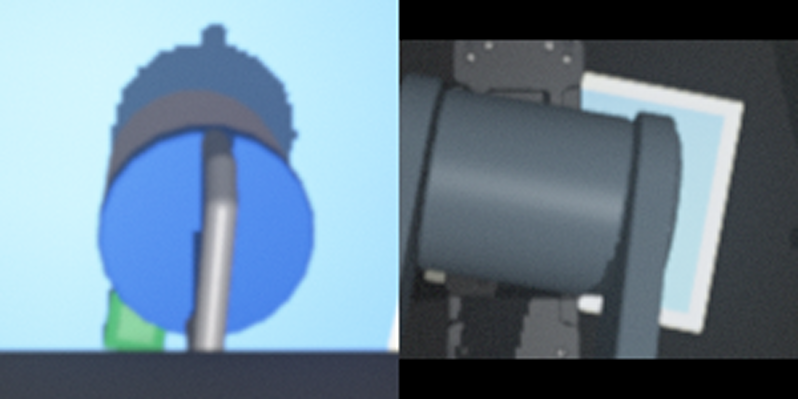

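The left crop shows the lid spanning columns 308–388 of the wrist picture, centred near (347.6,267). The level part of the bar runs from (353.5,255) to (348.2,311.6), and above it is the arch leg. The top view is hidden by the arm.

Run:
```python
from h import *
np.set_printoptions(precision=4,suppress=True)
s=read_state();c=capture("wrist");print(s["position"],s["tcp_rot"])
for z in(.143,.148):
  a=atz(c,(255,353.5),z,s);b=atz(c,(311.6,348.2),z,s);print("bar",a,b,np.degrees(np.arctan2((a-b)[0],(a-b)[1])))
hsv=cv2.cvtColor(c["img"],cv2.COLOR_RGB2HSV);m=cv2.inRange(hsv,(105,120,120),(125,255,255))
m[:200]=0;m[311:]=0;m[:,:280]=0;m[:,410:]=0
p=np.argwhere(m>0)[:,::-1].astype(np.int32);h=cv2.convexHull(p).astype(np.float32)
h=np.array([q for q in h if q[0][1]<300]);e=cv2.fitEllipse(h);print(e,atz(c,e[0][::-1],.106,s))
```

```text
[0.5242 0.0386 0.3016] [[-0.0019  1.      0.    ]
 [ 1.      0.0019 -0.    ]
 [-0.      0.     -1.    ]]
bar [0.5478 0.0178 0.143 ] [ 0.5447 -0.0267  0.143 ] 3.930968920136603
bar [0.5474 0.0193 0.148 ] [ 0.5443 -0.0245  0.148 ] 3.930968920136536
((346.35223388671875, 254.49510192871094), (80.33399963378906, 113.54638671875), 1.8098210096359253) [0.545  0.0073 0.106 ]
```

```bash
python3 -m jog '[{"tx":-2.1,"ty":1.05,"tz":0,"roll":0,"jaw":1},{"tx":-2.1,"ty":1.05,"tz":0,"roll":0,"jaw":1},{"tx":0,"ty":0,"tz":0,"roll":0.07,"jaw":1},{"tx":0,"ty":0,"tz":2.5,"roll":0,"jaw":1},{"tx":0,"ty":0,"tz":2.5,"roll":0,"jaw":0.8},{"tx":0,"ty":0,"tz":2.5,"roll":0,"jaw":0.8},{"tx":0,"ty":0,"tz":0,"roll":0,"jaw":0.8},{"tx":0,"ty":0,"tz":0,"roll":0,"jaw":0.8}]'
python3 - <<'E'
from h import *
np.set_printoptions(precision=4,suppress=True)
s=read_state();c=capture("wrist");save(c,"w3.png");print(s["position"])
for q in landmark_of("wrist","canister")[:1]:print(q["point"],q["p"],atz(c,q["point"],.03,s))
E
```

```text
time_s: 5.8
position: [0.5454, -0.0034, 0.2267]
tcp_rot: [[0.068, 0.998, -0.001], [0.998, -0.068, 0.0], [0.0, -0.001, -1.0]]
force: [1.1, 0.4, 0.4]
opening: 0.814
grasp_force: 0.0
[ 0.5454 -0.0034  0.2267]
[217.0, 322.0] 0.59 [ 0.546  -0.0038  0.03  ]
```

View pics/w3.png

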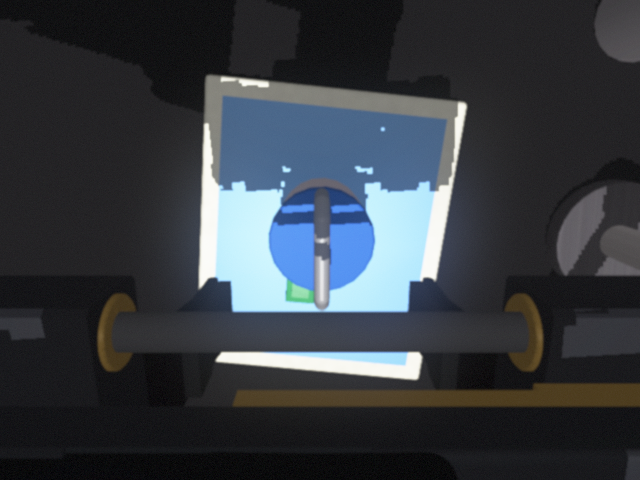

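The bar now stands vertical at column 321, rows about 235–308, centred between the fingers. I'll descend and grip.

```bash
python3 -m jog '[{"tx":0,"ty":0,"tz":2.5,"roll":0,"jaw":0.8},{"tx":0,"ty":0,"tz":2.5,"roll":0,"jaw":0.6},{"tx":0,"ty":0,"tz":2,"roll":0,"jaw":0.4},{"tx":0,"ty":0,"tz":1,"roll":0,"jaw":0.3},{"tx":0,"ty":0,"tz":0,"roll":0,"jaw":0.2},{"tx":0,"ty":0,"tz":0,"roll":0,"jaw":0.1},{"tx":0,"ty":0,"tz":0,"roll":0,"jaw":0},{"tx":0,"ty":0,"tz":0,"roll":0,"jaw":0}]'
python3 -m jog '[{"tx":0,"ty":0,"tz":0,"roll":0,"jaw":0},{"tx":0,"ty":0,"tz":0,"roll":0,"jaw":0},{"tx":0,"ty":0,"tz":0,"roll":0,"jaw":0},{"tx":0,"ty":0,"tz":0,"roll":0,"jaw":0},{"tx":0,"ty":0,"tz":0,"roll":0,"jaw":0}]'
```

```text
time_s: 6.7
position: [0.546, -0.0035, 0.1477]
tcp_rot: [[0.068, 0.998, 0.002], [0.998, -0.068, -0.001], [-0.0, 0.002, -1.0]]
force: [0.2, -0.4, -0.2]
opening: 0.245
grasp_force: 0.0
time_s: 7.2
position: [0.546, -0.0035, 0.147]
tcp_rot: [[0.068, 0.998, 0.002], [0.998, -0.068, -0.0], [-0.0, 0.002, -1.0]]
force: [1.4, 0.9, 2.8]
opening: 0.088
grasp_force: 30.0
```

```bash
python3 -m jog '[{"tx":0,"ty":0,"tz":-0.5,"roll":0,"jaw":0},{"tx":0,"ty":0,"tz":-1,"roll":0,"jaw":0},{"tx":0,"ty":0,"tz":-2,"roll":0,"jaw":0},{"tx":0,"ty":0,"tz":-2,"roll":0,"jaw":0},{"tx":0,"ty":0,"tz":-2,"roll":0,"jaw":0},{"tx":0,"ty":0,"tz":-0.5,"roll":0,"jaw":0},{"tx":0,"ty":0,"tz":0,"roll":0,"jaw":0},{"tx":0,"ty":0,"tz":0,"roll":0,"jaw":0}]'
python3 - <<'E'
from h import *
np.set_printoptions(precision=4,suppress=True)
s=read_state();print(s["force"],s["moment"])
sc=capture("scene");save(sc,"s2.png");t=capture("top")
for n,cc in(("scene",sc),("top",t)):
    for q in landmark_of(n,"mat")[:2]:print(n,q["point"],q["p"],atz(cc,q["point"],0))
    for q in trace(n,"mat")[:2]:
        m=np.argwhere(q["pixels"]);e=cv2.fitEllipse(cv2.convexHull(m[:,::-1].astype(np.int32)));print(q["p"],e,atz(cc,e[0][::-1],.004))
E
```

```text
time_s: 8.0
position: [0.5443, -0.0032, 0.2257]
tcp_rot: [[0.068, 0.998, -0.002], [0.998, -0.068, 0.0], [0.0, -0.002, -1.0]]
force: [-0.0, -0.5, -3.4]
opening: 0.087
grasp_force: 30.0
[-0.037  -0.4666 -3.3622] [-0.0688  0.0775  0.022 ]
scene [237.4, 324.8] 0.65 [0.4955 0.266  0.    ]
scene [254.7, 377.4] 0.19 [0.6369 0.2714 0.    ]
0.8 ((324.9407653808594, 238.4005889892578), (25.848264694213867, 39.18281173706055), 92.49019622802734) [0.5003 0.258  0.004 ]
top [263.4, 222.5] 0.75 [0.5006 0.2556 0.    ]
0.76 ((220.57029724121094, 264.04205322265625), (42.54975509643555, 42.9747200012207), 131.49200439453125) [0.499  0.2592 0.004 ]
0.23 ((483.69488525390625, 273.1598205566406), (34.98977279663086, 67.02651977539062), 93.41045379638672) [ 0.4911 -0.3497  0.004 ]
```

View pics/s2.png

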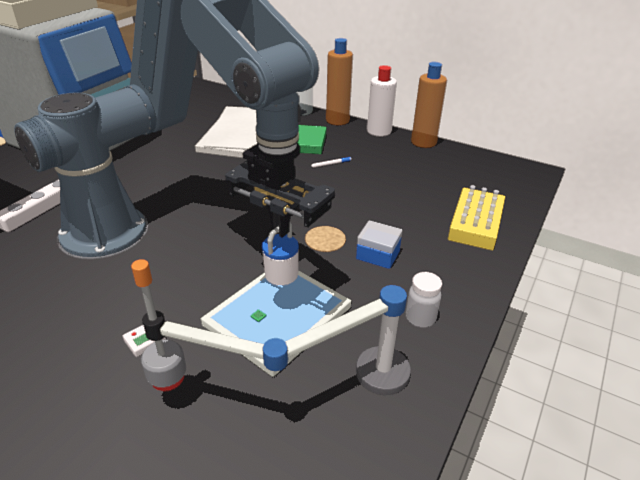

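The canister hangs upright in the jaws over the pad (scene ~(281,260)), weighing 3.4 N, and the cassette is undisturbed at (258,315). The mat is at (0.4995, 0.2585), so I'll carry it there.

```bash
python3 -m jog '[{"tx":1,"ty":-0.25,"tz":0,"roll":0,"jaw":0},{"tx":2,"ty":-0.5,"tz":0,"roll":0,"jaw":0},{"tx":2.5,"ty":-0.6,"tz":0,"roll":0,"jaw":0},{"tx":2.5,"ty":-0.6,"tz":0,"roll":0,"jaw":0},{"tx":2.5,"ty":-0.6,"tz":0,"roll":0,"jaw":0},{"tx":2.5,"ty":-0.6,"tz":0,"roll":0,"jaw":0},{"tx":2.5,"ty":-0.6,"tz":0,"roll":0,"jaw":0},{"tx":2.5,"ty":-0.6,"tz":0,"roll":0,"jaw":0}]' | head -2
python3 -m jog '[{"tx":2.5,"ty":-0.6,"tz":0,"roll":0,"jaw":0},{"tx":2.5,"ty":-0.6,"tz":0,"roll":0,"jaw":0},{"tx":1.8,"ty":-0.4,"tz":0,"roll":0,"jaw":0},{"tx":1,"ty":-0.3,"tz":0,"roll":0,"jaw":0},{"tx":0,"ty":0,"tz":0,"roll":0,"jaw":0},{"tx":0,"ty":0,"tz":0,"roll":0,"jaw":0},{"tx":0,"ty":0,"tz":0,"roll":0,"jaw":0}]'
python3 - <<'E'
from h import *
np.set_printoptions(precision=4,suppress=True)
s=read_state();c=capture("wrist");save(c,"w4.png");sc=capture("scene")
for t,z in(("mat",.004),("canister",.11)):
    for n,cc,st in(("wrist",c,s),("scene",sc,None)):
        for q in landmark_of(n,t)[:1]:print(t,n,q["point"],q["p"],atz(cc,q["point"],z,st))
E
```

```text
time_s: 9.1
position: [0.5133, 0.1809, 0.2265]
time_s: 9.8
position: [0.5006, 0.2575, 0.2265]
tcp_rot: [[0.069, 0.998, -0.0], [0.998, -0.069, -0.0], [-0.001, -0.0, -1.0]]
force: [0.0, 0.0, -4.1]
opening: 0.094
grasp_force: 30.0
mat scene [237.0, 322.9] 0.91 [0.4931 0.2603 0.004 ]
canister wrist [239.0, 319.5] 0.65 [0.4994 0.2594 0.11  ]
```

View pics/w4.png

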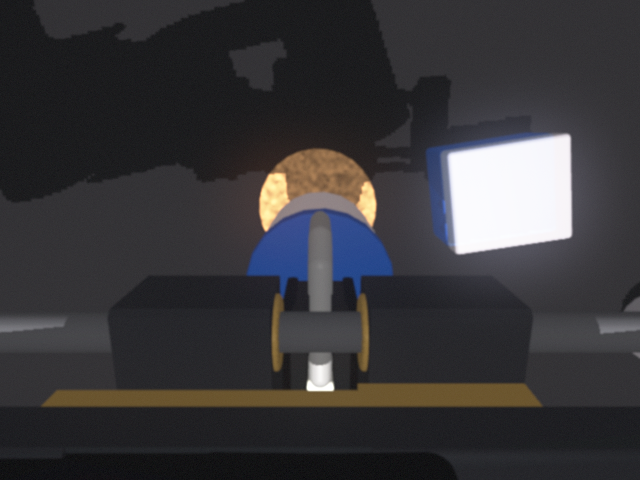

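The wrist view shows the mat disc spanning columns 259–377 with its top edge at row 149, the canister in front of it, and the tip box clear at (505,195).

```bash
python3 - <<'E'
from h import *
np.set_printoptions(precision=4,suppress=True)
s=read_state();c=capture("wrist");print(s["position"])
print("far edge",atz(c,(149,318),.004,s),"L",atz(c,(205,259),.004,s),"R",atz(c,(205,377),.004,s))
E
python3 -m jog '[{"tx":0,"ty":0,"tz":1.5,"roll":0,"jaw":0},{"tx":0,"ty":0,"tz":2,"roll":0,"jaw":0},{"tx":0,"ty":0,"tz":2,"roll":0,"jaw":0},{"tx":0,"ty":0,"tz":2,"roll":0,"jaw":0},{"tx":0,"ty":0,"tz":1.2,"roll":0,"jaw":0},{"tx":0,"ty":0,"tz":0.5,"roll":0,"jaw":0},{"tx":0,"ty":0,"tz":0,"roll":0,"jaw":0},{"tx":0,"ty":0,"tz":0,"roll":0,"jaw":0}]'
```

```text
[0.5006 0.2578 0.2266]
far edge [0.5017 0.3098 0.004 ] L [0.448  0.2664 0.004 ] R [0.5489 0.2594 0.004 ]
time_s: 10.95
position: [0.5011, 0.2585, 0.1352]
tcp_rot: [[0.068, 0.998, 0.002], [0.998, -0.068, 0.0], [0.001, 0.002, -1.0]]
force: [0.2, -0.6, -3.9]
opening: 0.089
grasp_force: 30.0
```

```bash
python3 -m jog '[{"tx":0.1,"ty":-0.1,"tz":0.5,"roll":0,"jaw":0},{"tx":0,"ty":0,"tz":0.3,"roll":0,"jaw":0},{"tx":0,"ty":0,"tz":0,"roll":0,"jaw":0},{"tx":0,"ty":0,"tz":0,"roll":0,"jaw":0}]' | sed -n '2p;4p'
for i in 1 2 3 ; do python3 -m jog '[{"tx":0,"ty":0,"tz":0.1,"roll":0,"jaw":0},{"tx":0,"ty":0,"tz":0,"roll":0,"jaw":0}]' | sed -n '2p;4p'; done
```

```text
position: [0.4995, 0.2594, 0.1266]
force: [-0.1, 0.4, -3.6]
position: [0.4995, 0.2594, 0.1255]
force: [-0.6, 0.0, -5.0]
position: [0.5, 0.2596, 0.125]
force: [0.7, 1.1, -1.0]
position: [0.5001, 0.2596, 0.1249]
force: [-1.7, -0.4, 5.4]
```

Contact is made (force has reversed to +5 N). I'll release and rise.

```bash
python3 -m jog '[{"tx":0,"ty":0,"tz":0,"roll":0,"jaw":0.15},{"tx":0,"ty":0,"tz":0,"roll":0,"jaw":0.3},{"tx":0,"ty":0,"tz":0,"roll":0,"jaw":0.5},{"tx":0,"ty":0,"tz":0,"roll":0,"jaw":0.6},{"tx":0,"ty":0,"tz":0,"roll":0,"jaw":0.6},{"tx":0,"ty":0,"tz":-1,"roll":0,"jaw":0.6},{"tx":0,"ty":0,"tz":-3,"roll":0,"jaw":0.6},{"tx":0,"ty":0,"tz":-4,"roll":0,"jaw":0.6}]'
python3 -m jog '[{"tx":0,"ty":0,"tz":-5,"roll":0,"jaw":0.8},{"tx":0,"ty":0,"tz":-5,"roll":0,"jaw":1},{"tx":-3,"ty":0,"tz":-5,"roll":0,"jaw":1},{"tx":-4,"ty":0,"tz":-2,"roll":0,"jaw":1},{"tx":-4,"ty":0,"tz":0,"roll":0,"jaw":1},{"tx":-4,"ty":0,"tz":0,"roll":0,"jaw":1},{"tx":-4,"ty":0,"tz":0,"roll":0,"jaw":1},{"tx":0,"ty":0,"tz":0,"roll":0,"jaw":1}]'
python3 - <<'E'
from h import *
np.set_printoptions(precision=4,suppress=True)
s=read_state();c=capture("wrist");sc=capture("scene");t=capture("top");print(s["position"])
cv2.imwrite("pics/m1.png",np.hstack([cv2.resize(x["img"],(400,300)) for x in(sc,t)])[:,:,::-1])
for n,cc,st in(("wrist",c,s),("scene",sc,None),("top",t,None)):
    for th,z in(("canister",.004),("mat",.0),("cassette",.0275),("hood_rim",.08),("knob_mid",.3),("pad",0)):
        for q in landmark_of(n,th)[:1]:print(th,n,np.round(q["point"],1),round(q["p"],2),atz(cc,q["point"],z,st))
E
```

```text
time_s: 12.75
position: [0.4982, 0.2589, 0.2032]
tcp_rot: [[0.068, 0.998, -0.005], [0.998, -0.068, -0.001], [-0.002, -0.004, -1.0]]
force: [-0.2, 0.8, 0.3]
opening: 0.585
grasp_force: 0.0
time_s: 13.55
position: [0.4865, 0.0702, 0.3672]
tcp_rot: [[0.073, 0.997, 0.001], [0.997, -0.073, -0.002], [-0.002, 0.001, -1.0]]
force: [0.4, 0.3, 0.6]
opening: 0.998
grasp_force: 0.0
[0.4865 0.0702 0.3672]
canister wrist [  7.1 319.4] 0.97 [0.4998 0.2623 0.004 ]
cassette wrist [297.6 358.9] 0.74 [ 0.5232 -0.0611  0.0275]
pad wrist [258.2 369.8] 0.93 [ 0.5411 -0.0215  0.    ]
canister scene [236.9 328.3] 0.74 [0.5044 0.2676 0.004 ]
mat scene [239.4 323.7] 0.66 [0.4971 0.2574 0.    ]
hood_rim scene [370.5 164.4] 0.67 [ 0.4944 -0.2886  0.08  ]
knob_mid scene [275.9 141.3] 0.94 [ 0.5022 -0.2941  0.3   ]
pad scene [319.6 276.7] 0.67 [ 0.5474 -0.0304  0.    ]
canister top [264.5 220. ] 0.73 [0.498  0.2605 0.004 ]
cassette top [257.2 358.1] 0.56 [ 0.5214 -0.056   0.0275]
hood_rim top [269.5 469.7] 0.7 [ 0.4994 -0.2919  0.08  ]
knob_mid top [274.4 508.3] 0.47 [ 0.4942 -0.2839  0.3   ]
pad top [204.5 220.6] 0.67 [0.6377 0.2642 0.    ]
```

View pics/m1.png

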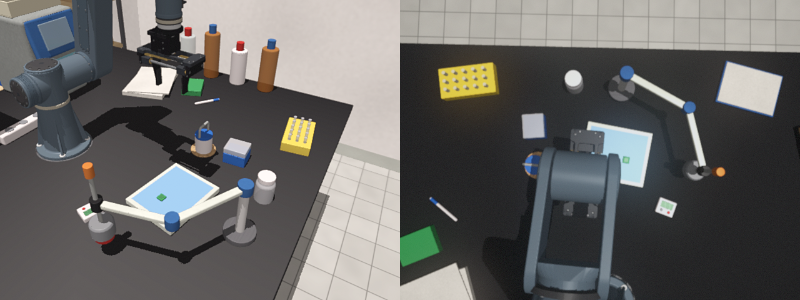

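The left panel shows the canister upright on the mat, and the right shows the hood untouched with its knob at about (0.497,-0.287). I'm going past the knob for a close look.

```bash
python3 -m jog '[{"tx":-3.4,"ty":0.3,"tz":-0.5,"roll":0,"jaw":1},{"tx":-3.4,"ty":0.3,"tz":-0.5,"roll":0,"jaw":1},{"tx":-3.4,"ty":0.3,"tz":-0.5,"roll":0,"jaw":1},{"tx":-3.4,"ty":0.3,"tz":-0.5,"roll":0,"jaw":1},{"tx":-3.4,"ty":0.3,"tz":0,"roll":0,"jaw":1},{"tx":-3.4,"ty":0.3,"tz":0,"roll":0,"jaw":1},{"tx":-3.4,"ty":0.3,"tz":0,"roll":0,"jaw":1},{"tx":-3.4,"ty":0.3,"tz":0,"roll":0,"jaw":1}]'|head -2
python3 -m jog '[{"tx":-3.4,"ty":0.3,"tz":0,"roll":0,"jaw":1},{"tx":-3.4,"ty":0.3,"tz":0,"roll":0,"jaw":1},{"tx":-3.4,"ty":0.3,"tz":0,"roll":0,"jaw":1},{"tx":-3.4,"ty":0.3,"tz":0,"roll":0,"jaw":1},{"tx":0,"ty":0,"tz":0,"roll":0,"jaw":1},{"tx":0,"ty":0,"tz":0,"roll":0,"jaw":1},{"tx":0,"ty":0,"tz":0,"roll":0,"jaw":1}]'|head -2
python3 - <<'E'
from h import *
np.set_printoptions(precision=4,suppress=True)
s=read_state();c=capture("wrist");save(c,"w5.png");sc=capture("scene")
for n,cc,st in(("wrist",c,s),("scene",sc,None)):
    for th,z in(("hood_rim",.077),("knob_mid",.296)):
        for q in landmark_of(n,th)[:1]:print(th,n,np.round(q["point"],1),round(q["p"],2),atz(cc,q["point"],z,st))
t=[trace(n,"knob_mid") for n in("wrist","scene")]
for q in t: print([ (x["p"],x["bbox"]) for x in q[:1]])
E
```

```text
time_s: 15.4
position: [0.4922, -0.2004, 0.3865]
time_s: 16.1
position: [0.495, -0.3345, 0.3863]
knob_mid wrist [166.2 314.9] 0.89 [ 0.4945 -0.2855  0.296 ]
hood_rim scene [371.6 163.5] 0.89 [ 0.4927 -0.2896  0.077 ]
knob_mid scene [272.4 141.6] 0.84 [ 0.4931 -0.2854  0.296 ]
[(0.95, [289.7, 145.2, 46.5, 50.8])]
[(0.73, [132.7, 261.1, 21.0, 26.9])]
```

View pics/w5.png

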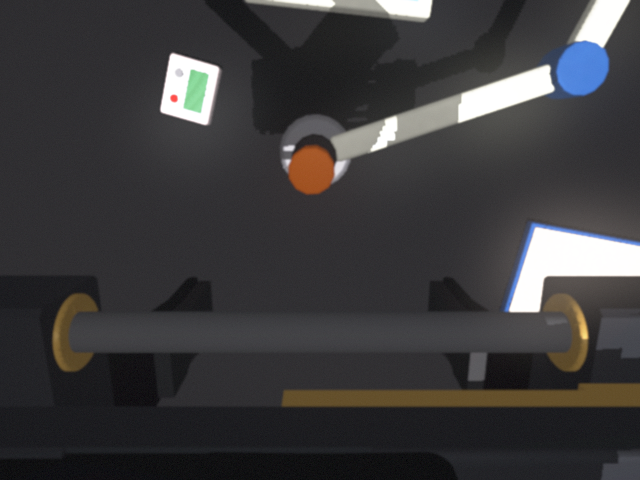

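The knob top is at (312,169) and agrees with the triangulation, (0.494,-0.286). The timer at (190,90) is out of the path. Gripping the knob now.

```bash
python3 -m jog '[{"tx":2.4,"ty":-0.2,"tz":0,"roll":0,"jaw":1},{"tx":2.4,"ty":-0.2,"tz":0,"roll":0,"jaw":1},{"tx":0,"ty":0,"tz":2,"roll":0,"jaw":1},{"tx":0,"ty":0,"tz":2.5,"roll":0,"jaw":1},{"tx":0,"ty":0,"tz":2.5,"roll":0,"jaw":1},{"tx":0,"ty":0,"tz":1.8,"roll":0,"jaw":1},{"tx":0,"ty":0,"tz":0,"roll":0,"jaw":1},{"tx":0,"ty":0,"tz":0,"roll":0,"jaw":0.7}]'
python3 -m jog '[{"tx":0,"ty":0,"tz":0,"roll":0,"jaw":0.5},{"tx":0,"ty":0,"tz":0,"roll":0,"jaw":0.4},{"tx":0,"ty":0,"tz":0,"roll":0,"jaw":0.3},{"tx":0,"ty":0,"tz":0,"roll":0,"jaw":0.2},{"tx":0,"ty":0,"tz":0,"roll":0,"jaw":0},{"tx":0,"ty":0,"tz":0,"roll":0,"jaw":0},{"tx":0,"ty":0,"tz":0,"roll":0,"jaw":0},{"tx":0,"ty":0,"tz":0,"roll":0,"jaw":0}]'
```

```text
time_s: 17.3
position: [0.4946, -0.2874, 0.2987]
tcp_rot: [[0.068, 0.998, 0.0], [0.998, -0.068, -0.0], [-0.0, 0.0, -1.0]]
force: [-0.3, -0.7, 0.4]
opening: 0.963
grasp_force: 0.0
time_s: 18.1
position: [0.4939, -0.2873, 0.2983]
tcp_rot: [[0.068, 0.998, -0.001], [0.998, -0.068, -0.0], [-0.0, -0.001, -1.0]]
force: [-1.5, -1.6, -0.1]
opening: 0.267
grasp_force: 30.3
```

```bash
python3 -m jog '[{"tx":0.5,"ty":0.05,"tz":0,"roll":0,"jaw":0},{"tx":1,"ty":0.1,"tz":0,"roll":0,"jaw":0},{"tx":1.3,"ty":0.12,"tz":0,"roll":0,"jaw":0},{"tx":1.3,"ty":0.12,"tz":0,"roll":0,"jaw":0},{"tx":1.3,"ty":0.12,"tz":0,"roll":0,"jaw":0}]'
python3 -m jog '[{"tx":1.5,"ty":0.13,"tz":0,"roll":0,"jaw":0},{"tx":1.5,"ty":0.13,"tz":0,"roll":0,"jaw":0},{"tx":1.5,"ty":0.13,"tz":0,"roll":0,"jaw":0},{"tx":1.5,"ty":0.13,"tz":0,"roll":0,"jaw":0},{"tx":1.5,"ty":0.13,"tz":0,"roll":0,"jaw":0},{"tx":1.5,"ty":0.13,"tz":0,"roll":0,"jaw":0},{"tx":1.5,"ty":0.13,"tz":0,"roll":0,"jaw":0},{"tx":0,"ty":0,"tz":0,"roll":0,"jaw":0}]'
python3 -m jog '[{"tx":0.6,"ty":0.1,"tz":0,"roll":0,"jaw":0},{"tx":0,"ty":0,"tz":0,"roll":0,"jaw":0},{"tx":0,"ty":0,"tz":0,"roll":0,"jaw":0}]'
python3 - <<'E'
from h import *
np.set_printoptions(precision=4,suppress=True)
for k in range(2):
  s=read_state();c=capture("wrist");sc=capture("scene");t=capture("top")
  for n,cc,st in(("wrist",c,s),("scene",sc,None),("top",t,None)):
    for th,z in(("hood_rim",.079),("knob_mid",.298),("cassette",.0265)):
        for q in landmark_of(n,th)[:1]:print(th,n,np.round(q["point"],1),round(q["p"],2),atz(cc,q["point"],z,st))
        if th=="cassette":
            for q in trace(n,th)[:1]:
                m=np.argwhere(q["pixels"]).mean(0);print("   trace",m,q["bbox"],atz(cc,m,.0315,st))
cv2.imwrite("pics/w6.png",np.hstack([cv2.resize(x["img"],(400,300)) for x in(c,sc)])[:,:,::-1])
E
```

```text
time_s: 18.6
position: [0.5, -0.2341, 0.2984]
tcp_rot: [[0.068, 0.998, -0.008], [0.998, -0.068, -0.002], [-0.002, -0.007, -1.0]]
force: [-7.6, -3.0, 3.2]
opening: 0.263
grasp_force: 30.0
time_s: 19.4
position: [0.5197, -0.1264, 0.2984]
tcp_rot: [[0.066, 0.998, 0.0], [0.998, -0.066, 0.004], [0.004, 0.0, -1.0]]
force: [0.6, 2.8, 0.1]
opening: 0.274
grasp_force: 30.0
time_s: 19.7
position: [0.521, -0.1231, 0.2984]
tcp_rot: [[0.068, 0.998, 0.001], [0.998, -0.068, 0.002], [0.002, 0.0, -1.0]]
force: [1.4, 1.9, -0.4]
opening: 0.269
grasp_force: 30.0
knob_mid wrist [319.2 320. ] 0.9 [ 0.52   -0.1214  0.298 ]
cassette wrist [136.8 318.8] 0.82 [ 0.5234 -0.0618  0.0265]
   trace [138.5604 319.0332] [306.8, 124.1, 26.6, 29.5] [ 0.5235 -0.0633  0.0315]
hood_rim scene [314.4 235.3] 0.8 [ 0.517  -0.1214  0.079 ]
knob_mid scene [220.2 227. ] 0.7 [ 0.5205 -0.1204  0.298 ]
cassette scene [314.9 258.1] 0.42 [ 0.5228 -0.0597  0.0265]
hood_rim top [256.8 392.7] 0.59 [ 0.5232 -0.1256  0.079 ]
cassette top [257.3 359.7] 0.67 [ 0.5213 -0.0597  0.0265]
   trace [255.4324 361.0991] [356.3, 251.8, 14.7, 13.6] [ 0.5255 -0.0623  0.0315]
knob_mid wrist [321.3 320.7] 0.97 [ 0.5199 -0.1227  0.298 ]
cassette wrist [134.9 317.1] 0.83 [ 0.5215 -0.0609  0.0265]
   trace [137.4071 319.6582] [306.4, 122.5, 28.0, 31.6] [ 0.5237 -0.0632  0.0315]
hood_rim scene [315.3 235.4] 0.63 [ 0.5186 -0.1232  0.079 ]
knob_mid scene [222.7 224.6] 0.52 [ 0.5215 -0.128   0.298 ]
cassette scene [316.5 257.1] 0.4 [ 0.5236 -0.0644  0.0265]
hood_rim top [258.5 391.1] 0.87 [ 0.5195 -0.1222  0.079 ]
knob_mid top [264.1 219.4] 0.25 [0.5011 0.2061 0.298 ]
cassette top [257.2 360.1] 0.66 [ 0.5215 -0.0607  0.0265]
   trace [255.4324 361.6667] [355.6, 249.7, 14.3, 12.1] [ 0.5255 -0.0636  0.0315]
```

View pics/w6.png

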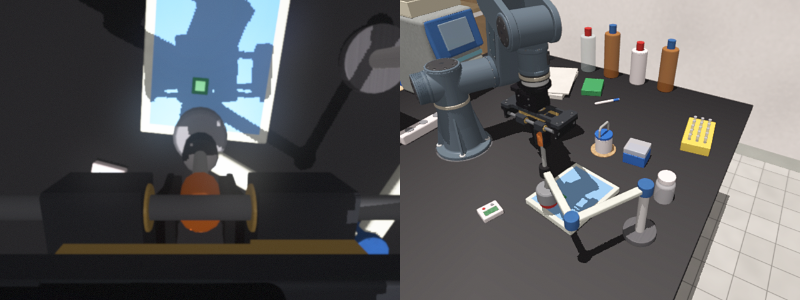

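The wrist view (left) shows the cassette in the clear ahead of the hood, and the fused estimate puts it at (0.523,-0.062). The knob sits at the TCP within about 1 mm. I'll drag the last 61 mm.

```bash
python3 -m jog '[{"tx":0.8,"ty":-0.03,"tz":0,"roll":0,"jaw":0},{"tx":1.2,"ty":-0.03,"tz":0,"roll":0,"jaw":0},{"tx":1.2,"ty":-0.03,"tz":0,"roll":0,"jaw":0},{"tx":1.2,"ty":-0.03,"tz":0,"roll":0,"jaw":0},{"tx":1.2,"ty":-0.03,"tz":0,"roll":0,"jaw":0},{"tx":0.5,"ty":-0.03,"tz":0,"roll":0,"jaw":0},{"tx":0,"ty":0,"tz":0,"roll":0,"jaw":0},{"tx":0,"ty":0,"tz":0,"roll":0,"jaw":0}]'
python3 - <<'E'
from h import *
np.set_printoptions(precision=4,suppress=True)
for k in range(2):
  s=read_state();c=capture("wrist");sc=capture("scene");t=capture("top")
  for n,cc,st in(("wrist",c,s),("scene",sc,None),("top",t,None)):
    for th,z in(("hood_rim",.079),("knob_mid",.298),("cassette",.0265)):
        for q in landmark_of(n,th)[:1]:print(th,n,np.round(q["point"],1),round(q["p"],2),atz(cc,q["point"],z,st))
E
```

```text
time_s: 22.0
position: [0.5228, -0.0609, 0.2984]
tcp_rot: [[0.068, 0.998, -0.001], [0.998, -0.068, 0.003], [0.003, -0.001, -1.0]]
force: [-1.1, 2.7, 1.2]
opening: 0.263
grasp_force: 30.0
knob_mid wrist [319.4 317.9] 0.57 [ 0.521  -0.0592  0.298 ]
hood_rim scene [295.7 255.9] 0.63 [ 0.5209 -0.0598  0.079 ]
knob_mid scene [205.1 249.5] 0.63 [ 0.526  -0.0653  0.298 ]
cassette scene [316. 257.] 0.57 [ 0.5226 -0.0634  0.0265]
hood_rim top [256.6 362.3] 0.5 [ 0.5222 -0.0599  0.079 ]
cassette top [205.4 218.3] 0.71 [0.6324 0.2643 0.0265]
knob_mid wrist [318.5 322.2] 0.67 [ 0.5227 -0.0608  0.298 ]
hood_rim scene [296.1 258. ] 0.83 [ 0.5251 -0.0586  0.079 ]
knob_mid scene [204.2 250. ] 0.5 [ 0.5252 -0.0626  0.298 ]
cassette scene [315.  257.5] 0.35 [ 0.5219 -0.0606  0.0265]
hood_rim top [254.  362.9] 0.57 [ 0.5279 -0.0611  0.079 ]
cassette top [137.  278.6] 0.51 [0.7929 0.131  0.0265]
```

Hood and cassette agree within about 2 mm. I'll push down and watch the sliding force.

```bash
python3 -m jog '[{"tx":-0.05,"ty":0,"tz":0.2,"roll":0,"jaw":0},{"tx":0,"ty":0,"tz":0.3,"roll":0,"jaw":0},{"tx":0,"ty":0,"tz":0.3,"roll":0,"jaw":0},{"tx":0,"ty":0,"tz":0.3,"roll":0,"jaw":0},{"tx":0,"ty":0,"tz":0.3,"roll":0,"jaw":0},{"tx":0,"ty":0,"tz":0.2,"roll":0,"jaw":0},{"tx":0,"ty":0,"tz":0.1,"roll":0,"jaw":0},{"tx":0,"ty":0,"tz":0.1,"roll":0,"jaw":0}]' | sed -n '2p;4,5p'
for i in 1 2 3 4 5 6; do python3 -m jog '[{"tx":0,"ty":0,"tz":0.1,"roll":0,"jaw":0},{"tx":0,"ty":0,"tz":0.1,"roll":0,"jaw":0}]' | sed -n '2p;4p'; done
```

```text
position: [0.5232, -0.0637, 0.2823]
force: [-5.4, 2.3, 11.6]
opening: 0.267
position: [0.5232, -0.0637, 0.2803]
force: [-4.6, 1.6, 12.3]
position: [0.5232, -0.0636, 0.2783]
force: [-4.9, 2.4, 12.2]
position: [0.5232, -0.0637, 0.2763]
force: [-5.3, 2.3, 12.7]
position: [0.5232, -0.0636, 0.2743]
force: [-5.5, 3.3, 12.0]
position: [0.5232, -0.0636, 0.2723]
force: [-5.4, 2.5, 12.2]
position: [0.5232, -0.0637, 0.2703]
force: [-4.3, 3.1, 12.7]
```

```bash
python3 -m jog '[{"tx":0.12,"ty":0,"tz":0.1,"roll":0,"jaw":0},{"tx":0,"ty":0,"tz":0.1,"roll":0,"jaw":0},{"tx":0,"ty":0,"tz":0.1,"roll":0,"jaw":0}]' | sed -n '2p;4p'
for i in 1 2 3 ; do python3 -m jog '[{"tx":0,"ty":0,"tz":0.1,"roll":0,"jaw":0}]' | sed -n '2p;4p'; done
```

```text
position: [0.5239, -0.063, 0.2675]
force: [-3.6, 2.9, 11.8]
position: [0.5239, -0.063, 0.2665]
force: [-4.1, 1.9, 13.2]
position: [0.5239, -0.0629, 0.2655]
force: [-3.6, 1.4, 11.4]
position: [0.5239, -0.063, 0.2645]
force: [-3.3, 1.1, 12.6]
```

```bash
python3 - <<'E'
from h import *
np.set_printoptions(precision=4,suppress=True)
s=read_state();sc=capture("scene");t=capture("top")
for n,cc in(("scene",sc),("top",t)):
    for th,z in(("hood_rim",.045),("cassette",.0265)):
        for q in landmark_of(n,th)[:2]:print(th,n,np.round(q["point"],1),round(q["p"],2),atz(cc,q["point"],z))
E
for i in 1 2 3 ; do python3 -m jog '[{"tx":0,"ty":0,"tz":0.1,"roll":0,"jaw":0}]' | sed -n '2p;4p'; done
```

```text
hood_rim scene [309.  256.1] 0.92 [ 0.5212 -0.0627  0.045 ]
hood_rim top [255.4 360. ] 0.48 [ 0.5253 -0.0584  0.045 ]
position: [0.5239, -0.063, 0.2636]
force: [-5.4, 2.0, 13.4]
position: [0.5239, -0.0629, 0.2628]
force: [-5.5, 2.4, 15.5]
position: [0.524, -0.063, 0.2621]
force: [-5.5, 2.1, 16.9]
```

```bash
python3 -m jog '[{"tx":0,"ty":0,"tz":0.08,"roll":0,"jaw":0}]' | sed -n '2p;4p'
python3 -m jog '[{"tx":0,"ty":0,"tz":0,"roll":0,"jaw":0}]' | sed -n '2p;4p'
```

```text
position: [0.5239, -0.0629, 0.2615]
force: [-5.4, 2.1, 18.8]
position: [0.524, -0.0629, 0.2615]
force: [-4.4, 2.2, 16.1]
```

```bash
for i in 1 2; do python3 -m jog '[{"tx":0,"ty":0,"tz":-0.04,"roll":0,"jaw":0}]' | sed -n '2p;4p';done
```

```text
position: [0.524, -0.0629, 0.2616]
force: [-4.9, 0.9, 12.2]
position: [0.5239, -0.063, 0.2616]
force: [-3.9, 1.5, 11.7]
```

```bash
for i in 1 2 3; do python3 -m jog '[{"tx":0,"ty":0,"tz":-0.04,"roll":0,"jaw":0}]' | sed -n '2p;4p';done
```

```text
position: [0.5239, -0.0629, 0.2617]
force: [-2.7, 1.2, 9.2]
position: [0.5239, -0.0629, 0.2617]
force: [-2.3, 1.2, 7.7]
position: [0.5239, -0.0629, 0.2618]
force: [-2.2, 1.0, 5.1]
```

```bash
python3 -m jog '[{"tx":0,"ty":0,"tz":-0.04,"roll":0,"jaw":0},{"tx":0,"ty":0,"tz":0,"roll":0,"jaw":0.4},{"tx":0,"ty":0,"tz":0,"roll":0,"jaw":0.6},{"tx":0,"ty":0,"tz":0,"roll":0,"jaw":0.8},{"tx":0,"ty":0,"tz":0,"roll":0,"jaw":1},{"tx":0,"ty":0,"tz":0,"roll":0,"jaw":1},{"tx":0,"ty":0,"tz":-2,"roll":0,"jaw":1},{"tx":0,"ty":0,"tz":-4,"roll":0,"jaw":1}]'
python3 -m jog '[{"tx":0,"ty":0,"tz":-4,"roll":0,"jaw":1},{"tx":0,"ty":0,"tz":-3,"roll":0,"jaw":1},{"tx":0,"ty":-2,"tz":-1,"roll":0,"jaw":1},{"tx":0,"ty":-4,"tz":0,"roll":0,"jaw":1},{"tx":0,"ty":-4,"tz":0,"roll":0,"jaw":1},{"tx":0,"ty":0,"tz":0,"roll":0,"jaw":1},{"tx":0,"ty":0,"tz":0,"roll":0,"jaw":1},{"tx":0,"ty":0,"tz":0,"roll":0,"jaw":1}]'
python3 - <<'E'
from h import *
np.set_printoptions(precision=4,suppress=True)
s=read_state();sc=capture("scene");c=capture("wrist")
cv2.imwrite("pics/f.png",np.hstack([sc["img"][200:420,130:450],cv2.resize(c["img"],(293,220))])[:,:,::-1])
for n,cc,st in(("scene",sc,None),("wrist",c,s)):
    for th,z in(("hood_rim",.042),("knob_mid",.261),("canister",.004),("mat",0)):
        for q in landmark_of(n,th)[:1]:print(th,n,np.round(q["point"],1),round(q["p"],2),atz(cc,q["point"],z,st))
E
```

```text
time_s: 27.9
position: [0.5211, -0.0615, 0.3185]
tcp_rot: [[0.068, 0.998, -0.008], [0.998, -0.068, 0.003], [0.002, -0.008, -1.0]]
force: [0.8, -1.2, -0.3]
opening: 0.821
grasp_force: 0.0
time_s: 28.7
position: [0.4244, -0.0556, 0.4014]
tcp_rot: [[0.068, 0.998, 0.002], [0.998, -0.068, -0.001], [-0.001, 0.002, -1.0]]
force: [0.9, 0.5, 0.0]
opening: 1.001
grasp_force: 0.0
hood_rim scene [309.1 257.8] 0.73 [ 0.5224 -0.0588  0.042 ]
knob_mid scene [223.6 249.4] 0.5 [ 0.5255 -0.0687  0.261 ]
canister scene [236.9 328.6] 0.75 [0.5051 0.268  0.004 ]
mat scene [239.1 324.5] 0.59 [0.4983 0.2595 0.    ]
knob_mid wrist [231.9 464.4] 0.8 [ 0.5211 -0.0616  0.261 ]
```

View pics/f.png

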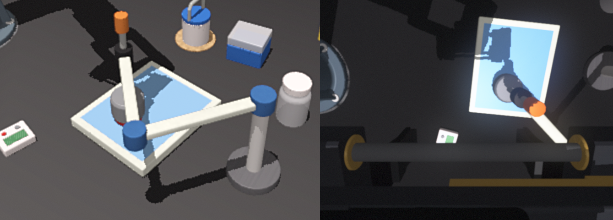

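The hood sits on the pad with its skirt down where the cassette was, the canister stands on the mat, and the bystanders look unmoved. The robot is clear, so I'm handing in.

```bash
python3 -c "from rig import hand_in; print(hand_in())"
```

```text
the job is handed in; nothing more can be done
None
```

The job is handed in: the canister stands on the middle of the mat, and the hood is centred over the cassette to within about 2 mm and pressed down with roughly 6 N, judged from the wrist force; no verdict came back.

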